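Pry the snap cover of the fuse compartment loose

ROBOT

A 6-joint arm with a two-finger parallel gripper is mounted at the origin on a cart in front of the work surface, level with it; the furniture and walls round the work are solid. World frame = base frame: x ahead of the robot, y to its left, z up, the work surface at z = 0. Lengths are in mm, angles in degrees, forces in N, time in s.
With the tool pointing down it reaches from about 300 to 850 mm from the base axis. Payload 4.2 kg.
Tool frame: the origin (TCP) lies at the very end of the fingers, on their centre line; the grasp point (between the pads) lies 19 mm behind it; z points along the fingers, y is the line along which they close (so a half turn about z gives the same grasp; the last joint's range is limited). The gripper opens to 91 mm and grips with 3 to 60 N. Pads are 32 mm wide; open, the fingers measure 118 mm over their backs; the gripper's body (76 mm by 178 mm) begins 60 mm behind the grasp point.
Start: joints at [69.156, 18.312, 89.639, -0, 72.044, -1.146], TCP at [193.817, 541.367, 213.976] pointing down, gripper open.
Joint ranges: [-177.97, 177.97], [-48.28, 115.42], [12.27, 149.76], [-77.06, 257.06], [2.81, 150.46], [-146.56, 146.56]. Speed limits (degrees/s): [147.25, 147.25, 180, 180, 180, 180].

INTERFACE

Orientations are given as [roll, pitch, yaw] about the fixed x, y, z axes, in that order (R = Rz(yaw) Ry(pitch) Rx(roll)).
In Python, from workcell import env, eyes gives the robot as it stands.
- The arm moves only by the tool send_rows, never from a script. Its argument "targets" is text: rows parted by semicolons, each of 7 numbers parted by spaces: the shift along the tool's x, y, z in m, then the turn, a rotation vector about the tool's x, y, z in degrees, then the opening in per cent of the stroke, from 0 (shut) to 100 (fully open). A call has 1 to 12 rows; each row is the pose to reach, as a shift and turn from the pose commanded when the call began, along the tool's axes at that moment; what a row does not reach only later rows make up. A row lasts 1/12 s, in which the tool goes at most 41.7 mm and 7.16 degrees, less where a joint would pass 70% of its speed; a pose out of reach is approached as far as the arm can. A call with a gripper value outside its range is refused whole. The fingers move at their own pace and stop on an object; "grip_force" is the grip in N (left out, the last holds). Time passes only in rows, so rows that repeat a pose let the fingers close. It gives the time, the measured TCP pose, the force, the opening and the grip force at its end, in the units of the state.
- env.state(): the state, without advancing time (a new reading comes with each control period).
- eyes.grab_frame(name): name is "scene" or "top" or "wrist"; returns a dict with "image" (480x640x3 uint8, blue, green, red), "fovy" (degrees; the focal length in pixels is half the picture's height over the tangent of half this angle, whatever the lens; pixels are square), "cx", "cy" (the principal point, pixels), "eye" and "attitude" of the camera in the world. Camera axes: x right, y up, looking along -z (the intrinsics and any distortion apply to the point x, -y, -z); pixel columns grow to the right and rows downward; lengths in mm; the calibration is good to about 2 mm. A picture is of the moment at which its call begins. There is no depth.
- env.job_done(): hands the job in; it is judged then, once.
The state is a dict: "time_s": time; "qpos": joint angles; "qvel": joint speeds; "effort": joint torques, N m; "ee_pos": TCP position; "ee_rot": TCP orientation; "force": force on the tool from outside, world axes, zero at the start; "torque": the same for the moment, N m; "gripper_width": finger opening in mm; "gripper_force": force on a finger pad.
Only numpy, scipy, OpenCV 4.12 (cv2) and the standard library are available. Lean on these libraries where they do the work, as an engineer would, in place of code of your own. Each camera call takes 0.05 s, during which the arm holds its last target. There are 200 camera calls.

TASK

Pick up the flat pry tool, put its blade into the notch under the front edge of the blue snap cover on the grey instrument case, and lever the cover up against the edge of the case until it snaps loose. Leave the cover lying on the case, popped up at the front, and lay the tool back flat on the desk, off the case. Do not touch the cover with the fingers, and leave the other things alone.

Things in the scene. Friction and masses are not known exactly. Their poses are not given: they have to be found in the camera images.
- case: Grey instrument case fixed to the desk, 150 (x) x 120 (y) x 80 mm to its flat deck; the rear 42 mm rise to 100 mm. Origin at the centre of its underside; its -x face is the front with the notch (towards the robot), z up. The deck's front edge is x = -75, z = 80 mm in this frame, its edge rounded 2 mm.
- pry_edge (a point): The middle of the deck's front edge, at [-75, 0, 80] mm in the case's frame, axes as the case: the fulcrum for the blade, just below the notch's mouth. The blade goes in along +x.
- cover: Loose blue snap cover 100 (x) x 90 (y) x 19 mm, 90 g, on the case's deck; origin under its centre (snapped shut: at [-23, 0, 80] mm in the case's frame, same axes). On its top a yellow triangle at the notched front (-x) edge. Two hidden spring catches either side of the notch hold it with about 17 N; its rear edge only rests on the deck.
- notch (a point): Centre of the notch's mouth, at [-50, 0, 4.5] mm in the cover's frame, 2 mm behind the deck's front edge, a yellow line above it. The notch is cut in the underside of the cover's front edge: 40 mm wide (y); open from the deck up to 9 mm at the mouth, narrowing to 5 mm at 16 mm inside, then level to 38 mm inside.
- cover_lip (a point): Middle of the cover's lower front edge, at [-50, 0, 0] mm in the cover's frame. 80 mm up in the case's frame when shut. Lifted about 6 mm it passes the catches, which then spring in below and hold it about 93 mm up, the cover sloping 0.13 rad. The blade levered in 27 mm past the edge is best tilted 0.5 rad, handle down, so both front corners come free.
- pry_tool: Flat pry tool, 170 mm long along its x, 90 g. Orange handle 18 mm wide (y) and 18 mm high from x = -80 to 8 mm; thin steel blade 26 mm wide, 3 mm thick, from x = 14 to 84 mm, its tip 1.8 mm thick to x = 90 mm. Blade centred 9 mm above the underside. Origin on the underside; z up as it lies.
- tool_tip (a point): End of the blade, at [90, 0, 9] mm in the tool's frame, same axes.
- tool_grip (a point): Good place to grasp, on the handle's axis at [-25, 0, 9] mm in the tool's frame.
- bottle_cleaner: Bystander: pale blue pump bottle, 108 mm tall, 35 mm across, standing; origin under its centre.
- box_coverslips: Bystander: small light blue box 32x32x25 mm; origin under its centre.
- mailer: Bystander: flat white slide mailer 37x84x13 mm; origin under its centre.
- pen: Bystander: blue pen, 142 mm long, lying; origin under its centre.
- stick: Bystander: blue USB stick 18x54x8 mm, lying; origin under its centre.
Mind the look-alikes: they are no part of the job. Leave any yellow look-alike of the pry_tool alone.

How it is judged (in metres and radians):
On the way, in this order (a step that is already met when the one before it is completed fails the run):
1. the blade's tip is in the notch, bearing up on the still shut cover and down on the case (contact force between pry_tool and cover above 2 N and contact force between pry_tool and case above 2 N and z of cover_lip in the frame of case below 0.084 m and x of tool_tip in the frame of pry_edge above 0.008 m and z of tool_tip in the frame of pry_edge below 0.012 m and y of tool_tip in the frame of pry_edge between -0.02 and 0.02 m), for 0.05 s.
2. the cover has snapped loose: its front edge is more than 7 mm above the deck (z of cover_lip in the frame of case above 0.087 m), for 0.2 s.
At the end, for the whole second after the job is handed in: The cover lies still on the case, within about 20 mm of its place, its front edge 7 to 25 mm above the deck; the tool lies still and flat on the desk (tip and handle axis under 20 mm high), not touching the case (z of cover_lip in the frame of case between 0.087 and 0.105 m and x of cover in the frame of case between -0.045 and 0 m and y of cover in the frame of case between -0.02 and 0.02 m and linear speed of each of cover, pry_tool below 0.02 m/s and height (world z) of each of tool_tip, tool_grip below 0.02 m and contact force between pry_tool and case below 0.1 N).
It fails at once if the fingers or arm touch the cover (more than 1 N) (contact force between any of the fingers, the arm and cover above 1 N).
It fails at once if a bystander is moved by more than 30 mm (distance of any of bottle_cleaner, box_coverslips, mailer, pen, stick from where it was at the start of the episode above 0.03 m).
It also fails if it takes over 64 s, if anything falls off the work surface, if the arm or the gripper's body presses on something with over 40 N, if the wrist force passes 120 N, or if a joint passes its speed limit or range.

## Working session

There is one attempt and no reset: what is moved stays moved. The work goes in short steps, Python scripts to look and compute and a tool call to move; the robot and the scene stay as the last step left them, time stands still between calls to the robot, and variables do not carry over. Pictures are saved under pics/ and viewed, at most 13 in all, crops included, and the job is handed in when it is done.

Besides the shell and the picture viewer there is one more tool, called after "Call:" as name(argument=value, ...), one argument or row to a line, values as JSON. send_rows: Moves the arm, as the interface text tells. Its arguments: {"type":"object","properties":{"targets":{"type":"string"},"grip_force":{"type":"number"}},"required":["targets"]}

```bash
mkdir -p pics; ls
python3 - <<'E'
from workcell import env, eyes
import cv2
print(env.state())
for n in("scene","top"):
    f=eyes.grab_frame(n); cv2.imwrite(f"pics/{n}0.png",f["image"]); print(n,{k:v for k,v in f.items() if k!="image"})
E
```

```text
pics
{'time_s': 0.0, 'qpos': array([ 6.91552892e+01,  1.83532676e+01,  8.97056348e+01,  1.46127862e-04,
        7.20421576e+01, -1.14473482e+00]), 'qvel': array([-0.09587392,  0.06219906,  0.00922677, -0.03317159,  0.1009101 ,
        0.11923645]), 'effort': array([-2.55044310e-03, -4.12472999e+01, -2.31964248e+01,  7.23943161e-02,
        4.57687641e-02, -1.53060646e-04]), 'ee_pos': array([193.64326066, 540.89413261, 213.10918444]), 'ee_rot': array([-1.79898963e+02, -2.15788407e-03,  1.60299977e+02]), 'force': array([-0.24249318,  0.28181585, -0.18652732]), 'torque': array([-0.06413436,  0.0202622 ,  0.00766473]), 'gripper_force': 0.0, 'gripper_width': 91.1041055806616}
scene {'fovy': 56.75595919512826, 'cx': 322.2129682132864, 'cy': 244.16223149311566, 'eye': array([197.22657521, 371.71479996, 705.50408362]), 'attitude': array([  42.42153408,    0.87185756, -146.98994455])}
top {'fovy': 53.44703148180352, 'cx': 325.02918266135777, 'cy': 235.9617030205324, 'eye': array([ 407.80197854, -107.55961289,  927.89682551]), 'attitude': array([  7.40179634,   0.43700846, -91.52345795])}
```

View pics/scene0.png

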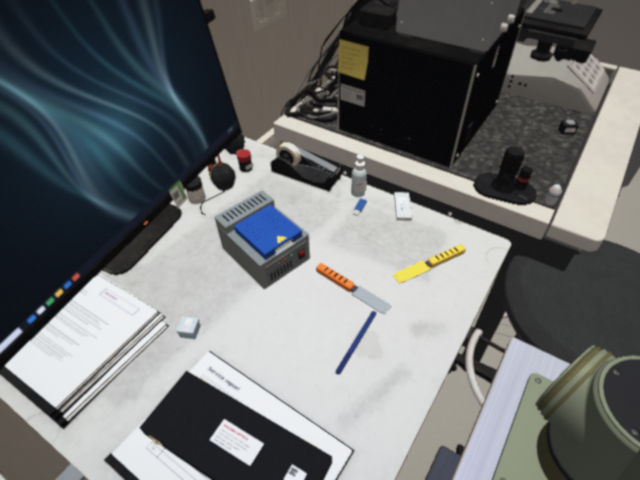

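View pics/top0.png

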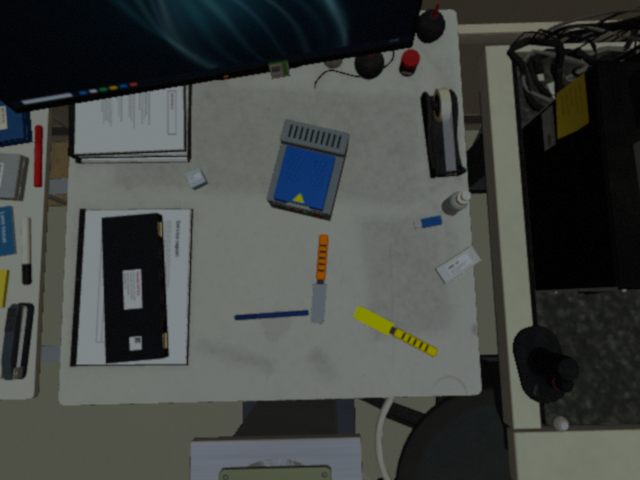

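The top view shows the case at (308,170) with the yellow triangle at (298,198) on its near side. The orange tool's handle is at (322,258) and its blade end at (318,322), so the blade points towards the robot. The yellow look-alike is at (395,330) and the pen at (272,315). I'll measure the poses now.

```bash
cat > h.py <<'E'
import numpy as np, cv2
from scipy.spatial.transform import Rotation as R
from workcell import env, eyes
def ray(f,uv):
    fl=240/np.tan(np.radians(f["fovy"]/2)); uv=np.atleast_2d(uv).astype(float)
    d=np.c_[(uv[:,0]-f["cx"])/fl,-(uv[:,1]-f["cy"])/fl,-np.ones(len(uv))]
    return R.from_euler('xyz',f["attitude"],degrees=True).apply(d)
def onz(f,uv,z):
    d=ray(f,uv); return f["eye"]+d*((z-f["eye"][2])/d[:,2])[:,None]
def proj(f,p):
    fl=240/np.tan(np.radians(f["fovy"]/2))
    q=R.from_euler('xyz',f["attitude"],degrees=True).inv().apply(np.atleast_2d(p)-f["eye"])
    return np.c_[f["cx"]+fl*q[:,0]/-q[:,2],f["cy"]-fl*q[:,1]/-q[:,2]]
def blob(f,lo,hi,box=None,k=3):
    m=cv2.inRange(cv2.cvtColor(f["image"],cv2.COLOR_BGR2HSV),lo,hi)
    if box: 
        b=np.zeros_like(m); b[box[1]:box[3],box[0]:box[2]]=255; m&=b
    m=cv2.morphologyEx(m,cv2.MORPH_CLOSE,np.ones((k,k)))
    c=max(cv2.findContours(m,0,1)[0],key=cv2.contourArea)
    return c
def info(f,c,z):
    r=cv2.minAreaRect(c); b=cv2.boxPoints(r); M=cv2.moments(c)
    w=onz(f,b,z)[:,:2]; 
    print("area",cv2.contourArea(c),"cen",onz(f,[M['m10']/M['m00'],M['m01']/M['m00']],z)[0,:2].round(1),"rectc",w.mean(0).round(1),
     "sides",np.linalg.norm(w-np.roll(w,-1,0),axis=1).round(1)[:2],"ang",[round(float(np.degrees(np.arctan2(*(w[i+1]-w[i])[::-1]))),1) for i in(0,1)])
    return w
E
python3 - <<'E'
from h import *
for n,bx in(("top",[(260,110,350,225),(300,230,335,290),(305,278,335,330),(225,300,312,325)]),("scene",[(210,185,315,290),(310,260,360,292),(350,280,395,315),(330,305,380,380)])):
    f=eyes.grab_frame(n); print(n)
    info(f,blob(f,(100,120,60),(130,255,255),bx[0],7),99)
    info(f,blob(f,(3,120,80),(18,255,255),bx[1],7),18 )
    c=blob(f,(85,20,60),(125,110,200),bx[2]); print(cv2.boundingRect(c)); info(f,c,10)
    c=blob(f,(22,120,100),(35,255,255),bx[0]); info(f,c,99)
    info(f,blob(f,(100,120,30),(130,255,255),bx[3],5),8)
E
```

```text
top
area 2695.0 cen [622.6 -69.8] rectc [623.2 -69.5] sides [101.8  91.7] ang [-14.0, -105.6]
area 348.0 cen [485.6 -96.6] rectc [485.9 -96.5] sides [85.5 17.3] ang [-5.8, -96.0]
(305, 283, 21, 40)
area 447.0 cen [398.8 -87.3] rectc [400.3 -81.7] sides [75.  37.2] ang [-5.3, -95.6]
area 33.0 cen [584.4 -58.8] rectc [585.7 -58. ] sides [14.2 12.6] ang [-91.6, 178.8]
area 199.5 cen [378.9   1.5] rectc [378.8   3.2] sides [137.9   7.2] ang [-87.5, -177.2]
scene
area 1885.0 cen [615.8 -62. ] rectc [616.7 -66.7] sides [119.2 121.9] ang [-101.6, 149.1]
area 320.5 cen [479.9 -89.9] rectc [481.6 -90.5] sides [22.2 88. ] ang [-82.5, 173.4]
(353, 287, 36, 25)
area 271.0 cen [398.1 -86.5] rectc [399.5 -86.9] sides [21.6 77.7] ang [-85.6, 173.9]
area 14.0 cen [581.6 -57.6] rectc [579.4 -57.9] sides [11.3 10.3] ang [-147.8, 126.3]
area 159.0 cen [375.8   9.3] rectc [376.1   5.1] sides [138.4   6.2] ang [-87.2, 175.5]
```

```bash
cat >> h.py <<'E'
def D(pos,rpy,base=None):
    """shift (mm) and rotvec (deg) in the current tool's axes to reach pos,rpy"""
    s=env.state(); p,r=base or (s["ee_pos"],s["ee_rot"]); r=R.from_euler('xyz',r,degrees=True)
    print("t",round(s["time_s"],2),"shift",r.inv().apply(np.array(pos)-p).round(1),"turn",(r.inv()*R.from_euler('xyz',rpy,degrees=True)).as_rotvec(degrees=True).round(2))
E
python3 -c "
from h import *
D((350,200,225),(180,0,77)); D((475,-95.5,225),(180,0,-6))
D((475,-95.5,225),(180,0,-6),((350,200,225),(180,0,77)))"
```

```text
t 0.2 shift [-262.1 -268.5  -11.3] turn [-5.00e-02  4.00e-02  8.33e+01]
t 0.2 shift [-479.4 -504.5  -11. ] turn [-1.000e-02  9.000e-02  1.663e+02]
t 0.2 shift [-259.8  188.3    0. ] turn [ 0. -0. 83.]
```

Call:
send_rows(
  targets="-0.262 -0.2685 -0.011 0 0 83.3 100;-0.262 -0.2685 -0.011 0 0 83.3 100;-0.262 -0.2685 -0.011 0 0 83.3 100;-0.262 -0.2685 -0.011 0 0 83.3 100;-0.262 -0.2685 -0.011 0 0 83.3 100;-0.262 -0.2685 -0.011 0 0 83.3 100;-0.262 -0.2685 -0.011 0 0 83.3 100;-0.262 -0.2685 -0.011 0 0 83.3 100;-0.262 -0.2685 -0.011 0 0 83.3 100;-0.262 -0.2685 -0.011 0 0 83.3 100;-0.262 -0.2685 -0.011 0 0 83.3 100;-0.262 -0.2685 -0.011 0 0 83.3 100",
)

```text
time_s: 1.2
ee_pos: [350.4, 199.1, 225.0]
ee_rot: [180.0, -0.0, 76.5]
force: [-0.6, 0.3, 0.2]
gripper_width: 91.4
gripper_force: 0.0
```

Call:
send_rows(
  targets="-0.26 0.188 0 0 0 83 100;-0.26 0.188 0 0 0 83 100;-0.26 0.188 0 0 0 83 100;-0.26 0.188 0 0 0 83 100;-0.26 0.188 0 0 0 83 100;-0.26 0.188 0 0 0 83 100;-0.26 0.188 0 0 0 83 100;-0.26 0.188 0 0 0 83 100;-0.26 0.188 0 0 0 83 100;-0.26 0.188 0 0 0 83 100;-0.26 0.188 0 0 0 83 100;-0.26 0.188 0 0 0 83 100",
)

```text
time_s: 2.2
ee_pos: [474.5, -95.8, 224.6]
ee_rot: [-180.0, 0.0, -6.4]
force: [-0.8, 0.0, 0.4]
gripper_width: 91.4
gripper_force: 0.0
```

```bash
python3 -c "
from h import *
f=eyes.grab_frame('wrist'); cv2.imwrite('pics/w0.png',f['image']); print(f['eye'],f['attitude'],f['fovy'])
s=env.state(); print(s['ee_pos'],s['ee_rot'],s['qpos']); D((475,-95.5,225),(180,0,-6))"
```

```text
[ 550.41765996 -103.96680759  395.68308084] [-1.54377393e+01 -5.48765124e-02 -9.64076992e+01] 59.135388722714765
[474.54155123 -95.59237814 224.66633454] [-1.79990704e+02  3.34960979e-02 -6.37964616e+00] [-1.27544428e+01  9.69160481e+00  9.98640564e+01  5.85630467e-03
  7.04786601e+01  8.36232475e+01]
t 2.25 shift [ 0.4 -0.1 -0.3] turn [-0.01  0.03 -0.38]
```

View pics/w0.png

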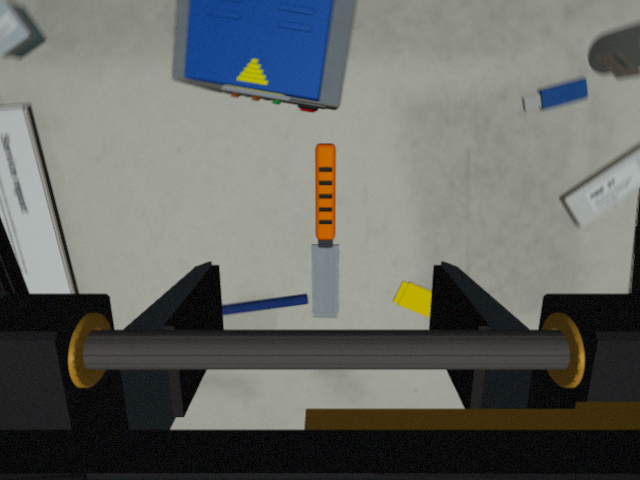

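The wrist view shows the orange handle from (325,145) to (325,243), with the blade below it and its tip at about (325,317). The cover's front edge and triangle are at (253,75). I'll measure again from here.

Run:
```python
from h import *
f=eyes.grab_frame("wrist")
info(f,blob(f,(3,120,80),(18,255,255),(290,120,360,260),9),18)
c=blob(f,(85,15,60),(125,110,220),(300,235,350,325)); print(cv2.boundingRect(c)); info(f,c,10)
c=blob(f,(22,120,100),(35,255,255),(170,0,360,110),7); info(f,c,99)
c=blob(f,(100,150,60),(130,255,255),(150,0,360,110),9)
p=cv2.approxPolyDP(c,4,True)[:,0]; print(p, onz(f,p,99).round(1)[:,:2])
```

```text
area 1710.0 cen [490.4 -96.6] rectc [488.1 -95.9] sides [16.6 87.1] ang [-96.4, 173.9]
(313, 241, 26, 76)
area 1753.5 cen [403.3 -87.6] rectc [402.9 -87.2] sides [23.7 77.7] ang [-96.4, 174.0]
area 582.5 cen [582.7 -57.8] rectc [585.  -57.6] sides [19.  22.9] ang [-19.0, -104.6]
[[187   0]
 [185  79]
 [317  99]
 [330   0]] [[ 633.2  -25.4]
 [ 587.3  -14.8]
 [ 565.1  -99.8]
 [ 623.1 -114.9]]
```

Call:
send_rows(
  targets="0.0015 0 0.05 0 0 -0.3 60;0.0015 0 0.09 0 0 -0.3 60;0.0015 0 0.13 0 0 -0.3 60;0.0015 0 0.17 0 0 -0.3 60;0.0015 0 0.195 0 0 -0.3 60;0.0015 0 0.21 0 0 -0.3 60;0.0015 0 0.218 0 0 -0.3 60;0.0015 0 0.2215 0 0 -0.3 60;0.0015 0 0.2215 0 0 -0.3 60;0.0015 0 0.2215 0 0 -0.3 60",
)

```text
time_s: 3.13
ee_pos: [477.2, -95.7, 4.4]
ee_rot: [180.0, -0.1, -5.7]
force: [0.7, -1.1, 0.2]
gripper_width: 54.6
gripper_force: 0.0
```

Call:
send_rows(
  targets="0 0 0 0 0 0 20;0 0 0 0 0 0 10;0 0 0 0 0 0 0;0 0 0 0 0 0 0;0 0 0 0 0 0 0;0 0 0 0 0 0 0;0 0 0 0 0 0 0;0 0 0 0 0 0 0;0 0 0 0 0 0 0;0 0 0 0 0 0 0;0 0 0 0 0 0 0;0 0 0 0 0 0 0",
  grip_force=50,
)

```text
time_s: 4.13
ee_pos: [476.3, -95.5, 3.6]
ee_rot: [-180.0, -0.0, -5.7]
force: [-1.0, 0.6, 4.0]
gripper_width: 18.0
gripper_force: 50.0
```

Call:
send_rows(
  targets="0 0 -0.005 0 0 0 0;0 0 -0.015 0 0 0 0;0 0 -0.04 0 0 0 0;0 0 -0.08 0 0 0 0;0 0 -0.12 0 0 0 0;0 0 -0.16 0 0 0 0;0 0 -0.19 0 0 0 0;0 0 -0.2 0 0 0 0;0 0 -0.2 0 0 0 0",
)

```text
time_s: 4.88
ee_pos: [477.6, -95.8, 206.0]
ee_rot: [180.0, -0.3, -5.7]
force: [0.2, 0.1, -0.8]
gripper_width: 17.5
gripper_force: 50.0
```

```bash
python3 -c "
from h import *
s=env.state(); print(s['ee_pos'],s['ee_rot'],s['gripper_width'])
D((440,-60,200),(180,0,80)); D((423.2,-18.8,150),(180,0,165.8),((440,-60,200),(180,0,80)))"
```

```text
[477.63849939 -95.81350392 206.00620395] [179.96435446  -0.34676305  -5.6971416 ] 17.501258152329093
t 4.88 shift [-41.  -31.9   5.7] turn [  0.29  -0.25 -85.7 ]
t 4.88 shift [ 37.7 -23.7  50. ] turn [  0.    0.  -85.8]
```

Call:
send_rows(
  targets="-0.005 -0.004 0.001 0 0 -7 0;-0.009 -0.007 0.002 0 0 -14 0;-0.012 -0.01 0.003 0 0 -21 0;-0.015 -0.013 0.003 0 0 -28 0;-0.018 -0.016 0.003 0 0 -35 0;-0.022 -0.018 0.004 0 0 -42 0;-0.025 -0.021 0.004 0 0 -49 0;-0.028 -0.023 0.005 0 0 -56 0;-0.032 -0.026 0.005 0 0 -63 0;-0.035 -0.028 0.005 0 0 -70 0;-0.038 -0.03 0.005 0 0 -77 0;-0.041 -0.032 0.006 0 0 -84 0",
)

```text
time_s: 5.88
ee_pos: [436.9, -59.2, 194.8]
ee_rot: [-179.7, 0.0, 78.6]
force: [-0.8, 0.5, -0.5]
gripper_width: 17.6
gripper_force: 50.0
```

Call:
send_rows(
  targets="0.003 -0.002 0.004 0 0 -7 0;0.006 -0.004 0.008 0 0 -14 0;0.01 -0.006 0.012 0 0 -21 0;0.013 -0.008 0.016 0 0 -28 0;0.016 -0.01 0.02 0 0 -35 0;0.02 -0.012 0.025 0 0 -42 0;0.023 -0.014 0.03 0 0 -49 0;0.026 -0.016 0.034 0 0 -56 0;0.029 -0.018 0.038 0 0 -63 0;0.032 -0.02 0.042 0 0 -70 0;0.035 -0.022 0.046 0 0 -77 0;0.038 -0.024 0.05 0 0 -84 0",
)

```text
time_s: 6.88
ee_pos: [420.8, -17.2, 144.7]
ee_rot: [-179.9, -0.3, 162.6]
force: [0.8, 0.2, -1.3]
gripper_width: 17.6
gripper_force: 50.0
```

```bash
python3 -c "
from h import *
s=env.state(); print(s['ee_pos'],s['ee_rot'],s['gripper_width'],s['qpos'])
D((423.2,-18.8,119),(180,0,165.8))
for n in ('wrist','scene'):
  f=eyes.grab_frame(n);cv2.imwrite('pics/%s1.png'%n,f['image']); print(f['eye'],f['attitude'])
cv2.imwrite('pics/c1.png',cv2.resize(f['image'][170:330,180:400],None,fx=3,fy=3,interpolation=2))"
```

```text
[420.75014625 -17.21235152 144.71318191] [-179.93496541   -0.30622593  162.6449955 ] 17.622349853538456 [-3.91381444e+00  8.24295459e+00  1.14309343e+02  9.37278138e-03
  5.77606575e+01 -7.65640054e+01]
t 6.88 shift [-2.9 -0.8 25.7] turn [-0.06 -0.31 -3.15]
[351.04937452   5.23504113 316.22646726] [-15.19307841   0.12476284  72.59416386]
[197.22657521 371.71479996 705.50408362] [  42.42153408    0.87185756 -146.98994455]
```

View pics/wrist1.png

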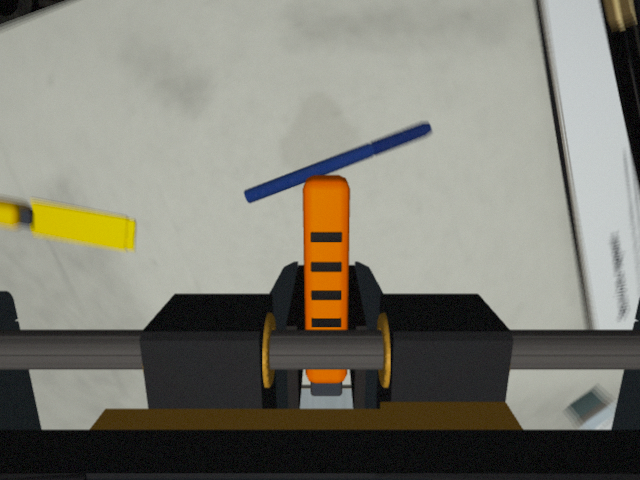

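View pics/c1.png

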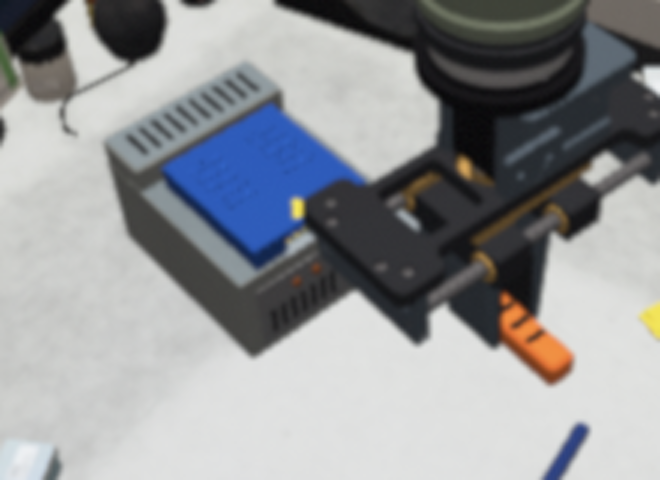

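The wrist camera now faces the robot. The handle sits straight between the fingers, its rear end at (326,178). In the scene crop the gripper hides the blade. I'll move to the staging pose and check the blade from the top camera.

Call:
send_rows(
  targets="-0.002 -0.001 0.015 0 0.3 -2 0;-0.003 -0.001 0.025 0 0.3 -3.2 0;-0.003 -0.001 0.025 0 0.3 -3.2 0;-0.003 -0.001 0.025 0 0.3 -3.2 0",
)

```text
time_s: 7.32
ee_pos: [424.3, -19.4, 121.3]
ee_rot: [-180.0, -0.5, 165.3]
force: [0.0, 0.1, -1.4]
gripper_width: 17.4
gripper_force: 50.0
```

Run:
```python
from h import *
s=env.state(); print(s['ee_pos'],s['ee_rot'])
f=eyes.grab_frame('top'); g=eyes.grab_frame('scene')
a=cv2.resize(f['image'][110:310,230:390],None,fx=3,fy=3,interpolation=2)
b=cv2.resize(g['image'][190:320,210:370],None,fx=2,fy=2,interpolation=2)
o=np.zeros((600,800,3),np.uint8); o[:600,:480]=a; o[:260,480:800]=b; cv2.imwrite('pics/st.png',o)
```

```text
[424.33307855 -19.43512414 121.34621691] [-179.97668776   -0.4838058   165.34263376]
```

View pics/st.png

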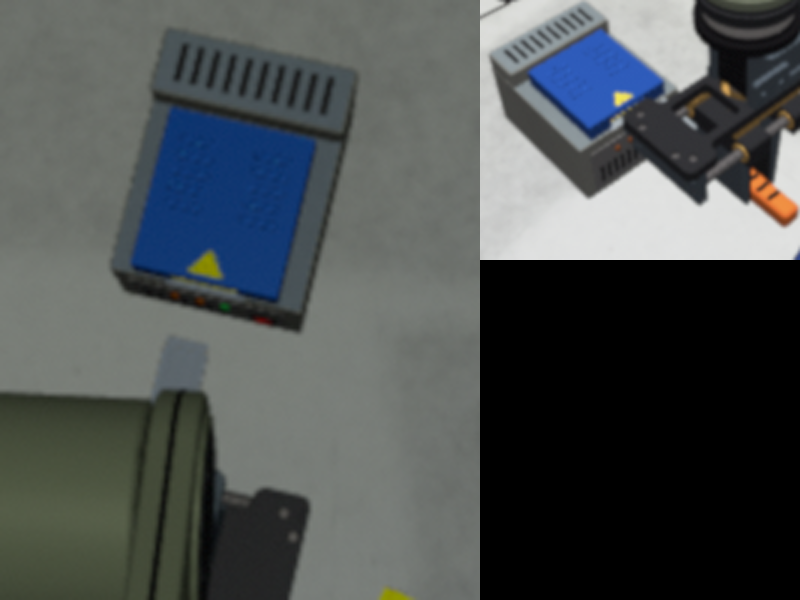

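In the top crop the blade tip is visible, with corners at about (170,337) and (208,343). The cover's front corners are at (133,266) and (279,300), and the deck's front edge ends at (115,270) and (300,318).

Run:
```python
from h import *
f=eyes.grab_frame('top')
q=lambda x,y:(230+x/3,110+y/3)
t=onz(f,[q(170,337),q(208,343),q(155,385),q(205,390)],126); c=onz(f,[q(133,266),q(279,300)],99); d=onz(f,[q(115,270),q(300,318)],80)
y=[q(172,276),q(238,291)]
print(t.round(1),t[:2].mean(0)); 
for e in(c,d): print(e.round(1),e.mean(0),np.linalg.norm(e[0]-e[1]),np.degrees(np.arctan2(-(e[1]-e[0])[0],(e[1]-e[0])[1]))+180)
print(onz(f,y,95).mean(0))
s=env.state();u=np.array([np.cos(np.radians(-14.4)),np.sin(np.radians(-14.4))]);print(s['ee_pos'][:2]+115.3*np.array([np.cos(np.radians(s['ee_rot'][2]-180)),np.sin(np.radians(s['ee_rot'][2]-180))]))
```

```text
[[537.3 -39.5 126. ]
 [533.3 -61.  126. ]
 [510.1 -30.6 126. ]
 [506.5 -58.8 126. ]] [535.29025031 -50.25749241 126.        ]
[[ 584.7  -16.    99. ]
 [ 561.9 -101.7   99. ]] [573.34166762 -58.88721921  99.        ] 88.70854998304391 345.09583784574545
[[ 586.6   -3.    80. ]
 [ 554.1 -113.9   80. ]] [570.38892009 -58.4804359   80.        ] 115.60631333794198 343.6613694316743
[573.83778954 -58.1210915   95.        ]
[537.1093937  -48.45004937]
```

Run:
```python
from h import *
D((424.3,-19,79.5),(180,0,165.4)); D((466.2,-30,79.5),(180,0,165.4))
```

```text
t 7.47 shift [ 1.1  0.1 43.2] turn [ 0.02 -0.27  0.02]
t 7.47 shift [-42.2  -0.   43. ] turn [ 0.02 -0.27  0.02]
```

Call:
send_rows(
  targets="0 0 0.02 0 -0.3 0 0;0 0 0.035 0 -0.3 0 0;0 0 0.043 0 -0.3 0 0;0 0 0.043 0 -0.3 0 0;0 0 0.043 0 -0.3 0 0;-0.01 0 0.043 0 -0.3 0 0;-0.02 0 0.043 0 -0.3 0 0;-0.026 0 0.043 0 -0.3 0 0;-0.03 0 0.043 0 -0.3 0 0;-0.034 0 0.043 0 -0.3 0 0;-0.034 0 0.043 0 -0.3 0 0;-0.034 0 0.043 0 -0.3 0 0",
)

```text
time_s: 8.47
ee_pos: [458.0, -27.9, 79.2]
ee_rot: [180.0, -0.0, 165.5]
force: [-1.0, -0.2, -1.1]
gripper_width: 17.9
gripper_force: 50.0
```

Run:
```python
from h import *
s=env.state(); print(s['ee_pos'],s['ee_rot'],s['force'],s['torque'])
f=eyes.grab_frame('top'); g=eyes.grab_frame('scene')
a=cv2.resize(f['image'][150:270,250:370],None,fx=5,fy=5,interpolation=2)
cv2.imwrite('pics/st2.png',a)
b=cv2.resize(g['image'][215:275,250:310],None,fx=8,fy=8,interpolation=2); cv2.imwrite('pics/st2b.png',b)
```

```text
[458.00045943 -27.8645417   79.17212244] [ 1.79988590e+02 -2.53140054e-02  1.65491892e+02] [-1.01097456 -0.24213229 -1.06542512] [ 0.03361827  0.00171081 -0.00337494]
```

View pics/st2.png

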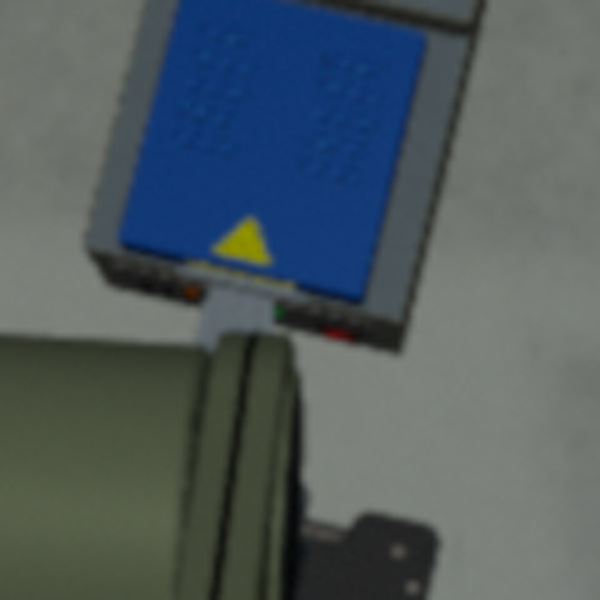

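The tip now sits at the deck edge at about (243,288), in line with the yellow line's middle at (243,277), and there is no contact yet. I'll go in 8 mm.

Call:
send_rows(
  targets="-0.002 0 0 0 0 0 0;-0.004 0 0 0 0 0 0;-0.006 0 0 0 0 0 0;-0.008 0 0 0 0 0 0;-0.008 0 0 0 0 0 0",
)

```text
time_s: 8.98
ee_pos: [466.4, -29.9, 79.3]
ee_rot: [180.0, 0.0, 165.5]
force: [-0.3, -0.3, -1.4]
gripper_width: 17.6
gripper_force: 50.0
```

Call:
send_rows(
  targets="0 0 0.001 0 0 0 0;0 0 0.0015 0 0 0 0;0 0 0.002 0 0 0 0;0 0 0.002 0 0 0 0",
)

```text
time_s: 9.32
ee_pos: [465.5, -29.8, 77.1]
ee_rot: [180.0, -0.0, 165.5]
force: [-0.4, 0.1, -1.1]
gripper_width: 17.9
gripper_force: 50.0
```

Call:
send_rows(
  targets="0 0 0.0005 0 0 0 0;0 0 0.001 0 0 0 0;0 0 0.001 0 0 0 0;0 0 0.001 0 0 0 0",
)

```text
time_s: 9.65
ee_pos: [465.7, -29.8, 76.2]
ee_rot: [180.0, -0.0, 165.5]
force: [-0.3, -0.0, -2.1]
gripper_width: 17.8
gripper_force: 50.0
```

Call:
send_rows(
  targets="0 0 0.0005 0 0 0 0;0 0 0.001 0 0 0 0;0 0 0.001 0 0 0 0;0 0 0.001 0 0 0 0",
)

```text
time_s: 9.98
ee_pos: [465.8, -29.8, 75.3]
ee_rot: [180.0, 0.0, 165.5]
force: [-0.3, 1.2, 0.2]
gripper_width: 17.9
gripper_force: 50.0
```

Call:
send_rows(
  targets="0 0 0.0005 0 0 0 0;0 0 0.001 0 0 0 0;0 0 0.001 0 0 0 0;0 0 0.001 0 0 0 0",
)

```text
time_s: 10.32
ee_pos: [465.9, -29.8, 74.6]
ee_rot: [180.0, 0.0, 165.5]
force: [-2.5, 1.7, 5.3]
gripper_width: 17.7
gripper_force: 50.0
```

Call:
send_rows(
  targets="0 0 -0.0015 0 0 0 0;-0.002 0 -0.0017 0 0 0 0;-0.005 0 -0.0017 0 0 0 0;-0.008 0 -0.0017 0 0 0 0;-0.01 0 -0.0017 0 0 0 0;-0.01 0 -0.0017 0 0 0 0",
)

```text
time_s: 10.82
ee_pos: [476.3, -32.5, 75.9]
ee_rot: [180.0, 0.0, 165.5]
force: [-0.3, 0.5, -0.1]
gripper_width: 17.6
gripper_force: 50.0
```

Call:
send_rows(
  targets="-0.003 0 0 0 0 0 0;-0.006 0 0 0 0 0 0;-0.009 0 0 0 0 0 0;-0.011 0 0 0 0 0 0;-0.011 0 0 0 0 0 0;-0.011 0 0 0 0 0 0",
)

```text
time_s: 11.32
ee_pos: [486.6, -35.2, 75.9]
ee_rot: [180.0, 0.0, 165.5]
force: [0.7, 1.1, -0.7]
gripper_width: 17.4
gripper_force: 50.0
```

Run:
```python
from h import *
s=env.state(); print(s['ee_pos'],s['ee_rot'],s['force'],s['torque'])
f=eyes.grab_frame('top')
c=blob(f,(100,120,60),(130,255,255),(260,110,350,225),7); info(f,c,99)
p=cv2.boxPoints(cv2.minAreaRect(c)); print(p.round(1).tolist())
```

```text
[486.56159497 -35.19165842  75.93144138] [1.79982751e+02 4.11306851e-02 1.65498612e+02] [ 0.70731009  1.11326602 -0.69037041] [-0.06935158 -0.1824363   0.01450736]
area 2261.5 cen [629.7 -71.9] rectc [623.4 -69.8] sides [101.8  91.4] ang [-14.6, -106.1]
[[272.79998779296875, 197.6999969482422], [286.3999938964844, 143.60000610351562], [335.5, 155.89999389648438], [322.0, 210.0]]
```

Call:
send_rows(
  targets="0 0 0.0022 0 -1 0 0;-0.0002 0 0.0038 0 -2 0 0;-0.0003 0 0.0054 0 -3 0 0;-0.0005 0 0.007 0 -4 0 0;-0.0007 0 0.0085 0 -5 0 0;-0.0007 0 0.0085 0 -5 0 0;-0.0007 0 0.0085 0 -5 0 0",
)

```text
time_s: 11.95
ee_pos: [486.8, -35.2, 67.9]
ee_rot: [180.0, 5.0, 165.5]
force: [-0.2, -0.2, 4.0]
gripper_width: 18.0
gripper_force: 50.0
```

Call:
send_rows(
  targets="-0.0001 0 0.0008 0 -0.5 0 0;-0.0001 0 0.0015 0 -1 0 0;-0.0002 0 0.0023 0 -1.5 0 0;-0.0002 0 0.0031 0 -2 0 0;-0.0003 0 0.0038 0 -2.5 0 0;-0.0004 0 0.0046 0 -3 0 0;-0.0004 0 0.0046 0 -3 0 0;-0.0004 0 0.0046 0 -3 0 0",
)

```text
time_s: 12.62
ee_pos: [487.8, -35.5, 63.1]
ee_rot: [180.0, 8.0, 165.5]
force: [-1.1, -0.2, 3.8]
gripper_width: 17.7
gripper_force: 50.0
```

```bash
cat > lip.py <<'E'
from h import *
s=env.state(); print(s['time_s'],s['ee_pos'],s['ee_rot'],s['force'],s['torque'])
g=eyes.grab_frame('scene')
c=blob(g,(100,120,60),(130,255,255),(210,185,315,290),7)
b=g['image'][195:275,215:315]; import sys; cv2.imwrite('pics/%s.png'%sys.argv[1],cv2.resize(b,None,fx=6,fy=6,interpolation=2))
print(cv2.approxPolyDP(c,3,True)[:,0].tolist(),cv2.contourArea(c))
E
python3 lip.py l1
```

```text
12.6167 [487.79228508 -35.4657307   63.06524527] [179.98144285   8.041682   165.50532519] [-1.05637924 -0.23088963  3.81283736] [-0.11035471 -0.32674425  0.00316498]
[[271, 204], [234, 224], [263, 256], [285, 241], [297, 239], [301, 232]] 1884.0
```

Call:
send_rows(
  targets="-0.0001 0 0.0015 0 -1 0 0;-0.0002 0 0.0031 0 -2 0 0;-0.0004 0 0.0046 0 -3 0 0;-0.0006 0 0.0062 0 -4 0 0;-0.0008 0 0.0077 0 -5 0 0;-0.001 0 0.0092 0 -6 0 0;-0.001 0 0.0092 0 -6 0 0;-0.001 0 0.0092 0 -6 0 0",
)

```text
time_s: 13.33
ee_pos: [490.0, -36.0, 54.1]
ee_rot: [180.0, 14.0, 165.5]
force: [-0.5, 0.2, 3.1]
gripper_width: 17.8
gripper_force: 50.0
```

```bash
python3 lip.py l2
```

```text
13.3333 [489.97383615 -36.0080893   54.07332047] [179.98334019  14.0019635  165.50631823] [-0.53541664  0.17202405  3.13386135] [-0.0915547  -0.24794606 -0.00471011]
[[271, 201], [234, 222], [265, 258], [301, 233]] 2028.5
```

Call:
send_rows(
  targets="-0.0002 0 0.0023 0 -1.5 0 0;-0.0004 0 0.0046 0 -3 0 0;-0.0006 0 0.0069 0 -4.5 0 0;-0.001 0 0.0092 0 -6 0 0;-0.0014 0 0.0115 0 -7.5 0 0;-0.0018 0 0.0137 0 -9 0 0;-0.0023 0 0.016 0 -10.5 0 0;-0.0029 0 0.0182 0 -12 0 0;-0.0036 0 0.0205 0 -13.5 0 0;-0.0041 0 0.0221 0 -14.6 0 0;-0.0041 0 0.0221 0 -14.6 0 0;-0.0041 0 0.0221 0 -14.6 0 0",
)

```text
time_s: 14.38
ee_pos: [498.1, -38.9, 35.5]
ee_rot: [180.0, 28.1, 165.1]
force: [1.4, -0.8, -0.4]
gripper_width: 17.7
gripper_force: 50.0
```

```bash
python3 lip.py l3
```

```text
14.3833 [498.1209674  -38.92751324  35.53101794] [179.96887474  28.14986392 165.14121244] [ 1.38798717 -0.84020961 -0.43739969] [0.05504401 0.38092704 0.05160668]
[[270, 205], [234, 226], [239, 235], [265, 254], [285, 236], [300, 231], [299, 224]] 1733.5
```

View pics/l3.png

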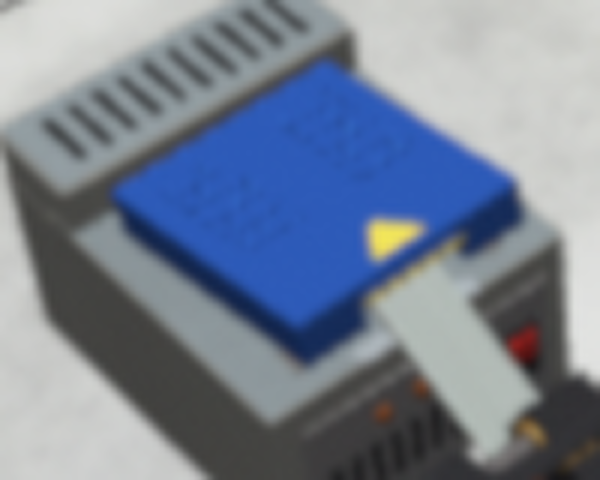

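The cover's front has come up clear of the deck on both sides, with the blade still under it and the force gone. I'll tilt back to let it settle on the catches, then check.

Call:
send_rows(
  targets="0.0001 0 -0.0023 0 1.5 0 0;0.0001 0 -0.0046 0 3 0 0;0.0001 0 -0.007 0 4.5 0 0;0 0 -0.0093 0 6 0 0;-0.0001 0 -0.0116 0 7.5 0 0;-0.0003 0 -0.0139 0 9 0 0;-0.0006 0 -0.0162 0 10.5 0 0;-0.0009 0 -0.0185 0 12 0 0;-0.0009 0 -0.0185 0 12 0 0;-0.0009 0 -0.0185 0 12 0 0",
)

```text
time_s: 15.27
ee_pos: [491.4, -36.6, 53.0]
ee_rot: [-180.0, 16.2, 165.5]
force: [-0.5, 0.1, -0.5]
gripper_width: 17.5
gripper_force: 50.0
```

```bash
python3 lip.py l4
```

```text
15.2667 [491.39959788 -36.56514498  52.96684939] [-179.9559958    16.23843922  165.54183969] [-0.47202898  0.13020951 -0.50959694] [ 0.03417788  0.30737502 -0.04939398]
[[270, 205], [233, 227], [265, 254], [286, 235], [300, 231], [299, 224]] 1732.0
```

View pics/l4.png

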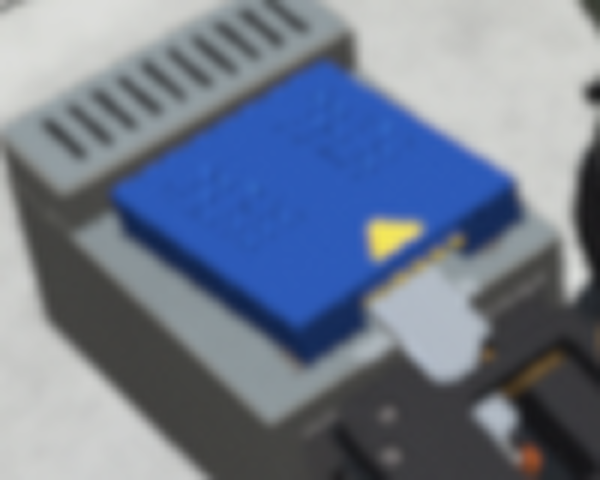

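The cover stayed up after tilting back: its front corners are unchanged at (305,345) and (520,205). I'll withdraw the blade along its own axis.

Call:
send_rows(
  targets="0.003 0 0 0 0 0 0;0.008 0 0 0 0 0 0;0.013 0 0 0 0 0 0;0.018 0 0 0 0 0 0;0.024 0 0 0 0 0 0;0.032 0 0 0 0 0 0;0.042 0 0 0 0 0 0;0.052 0 0 0 0 0 0;0.06 0 0 0 0 0 0;0.06 0 0 0 0 0 0",
)

```text
time_s: 16.15
ee_pos: [433.1, -21.6, 35.6]
ee_rot: [-179.9, 16.1, 165.5]
force: [-0.5, 1.0, -0.6]
gripper_width: 17.6
gripper_force: 50.0
```

```bash
python3 lip.py l5; python3 -c "
from h import *
D((415,-60,110),(180,0,150)); D((455,-115,60),(180,0,135),((415,-60,110),(180,0,150)))"
```

```text
16.15 [433.06300284 -21.59124302  35.60513498] [-179.94889723   16.10524988  165.53802293] [-0.5394813   1.01181047 -0.58224991] [0.10063665 0.24986028 0.07998645]
[[270, 205], [233, 227], [265, 254], [286, 235], [300, 231], [299, 224]] 1732.0
t 16.2 shift [-11.4 -42.1 -73.5] turn [ 2.19 16.15 15.43]
t 16.2 shift [-62.1 -27.6  50. ] turn [ 0. -0. 15.]
```

Call:
send_rows(
  targets="-0.001 -0.002 -0.015 0 2 2 0;-0.003 -0.01 -0.03 0.5 5 5 0;-0.006 -0.02 -0.045 1 8 8 0;-0.009 -0.03 -0.06 1.5 12 11 0;-0.011 -0.04 -0.073 2.2 16.1 15.4 0;-0.0114 -0.042 -0.0735 2.2 16.15 15.4 0;-0.0114 -0.042 -0.0735 2.2 16.15 15.4 0;-0.0114 -0.042 -0.0735 2.2 16.15 15.4 0",
)

```text
time_s: 16.87
ee_pos: [415.4, -59.9, 109.4]
ee_rot: [180.0, 0.0, 150.1]
force: [0.5, -0.1, -0.5]
gripper_width: 17.7
gripper_force: 50.0
```

Call:
send_rows(
  targets="-0.01 -0.005 0.005 0 0 4 0;-0.02 -0.01 0.01 0 0 8 0;-0.03 -0.015 0.02 0 0 12 0;-0.04 -0.02 0.03 0 0 15 0;-0.052 -0.024 0.04 0 0 15 0;-0.062 -0.0276 0.05 0 0 15 0;-0.062 -0.0276 0.05 0 0 15 0;-0.062 -0.0276 0.05 0 0 15 0",
)

```text
time_s: 17.53
ee_pos: [454.6, -114.1, 59.2]
ee_rot: [-180.0, -0.1, 135.0]
force: [-0.6, 0.7, -0.4]
gripper_width: 17.7
gripper_force: 50.0
```

```bash
python3 -c "
from h import *
s=env.state();print(s['ee_pos'],s['ee_rot'])
f=eyes.grab_frame('wrist')
c=blob(f,(3,120,80),(18,255,255),None,9); info(f,c,s['ee_pos'][2]+14.4); D((455,-115,5),(180,0,135))"
```

```text
[ 454.60915734 -114.12737347   59.20817834] [-1.79951976e+02 -1.14039642e-01  1.35044312e+02]
area 6645.5 cen [437.4 -95.9] rectc [438.8 -97.2] sides [17.  62.8] ang [45.0, -44.2]
t 17.58 shift [-0.8 -0.5 54.8] turn [-0.01 -0.06  0.05]
```

Call:
send_rows(
  targets="0 0 0.02 0 0 0 0;0 0 0.038 0 0 0 0;0 0 0.048 0 0 0 0;0 0 0.052 0 0 0 0;0 0 0.0545 0 0 0 0;0 0 0.0545 0 0 0 0;0 0 0.0545 0 0 0 0",
)

```text
time_s: 18.17
ee_pos: [456.7, -115.0, 6.6]
ee_rot: [179.9, 0.1, 135.0]
force: [0.8, -0.2, -2.3]
gripper_width: 17.3
gripper_force: 50.0
```

Call:
send_rows(
  targets="0 0 0.0005 0 0 0 0;0 0 0.001 0 0 0 0;0 0 0.001 0 0 0 0;0 0 0.001 0 0 0 0",
)

```text
time_s: 18.5
ee_pos: [456.4, -115.2, 5.2]
ee_rot: [179.9, 0.1, 135.0]
force: [0.1, 0.5, -0.1]
gripper_width: 17.7
gripper_force: 50.0
```

Call:
send_rows(
  targets="0 0 0.0005 0 0 0 0;0 0 0.001 0 0 0 0;0 0 0.0015 0 0 0 0;0 0 0.0015 0 0 0 0",
)

```text
time_s: 18.83
ee_pos: [456.3, -115.2, 3.6]
ee_rot: [180.0, 0.1, 135.0]
force: [-0.7, 0.1, 2.4]
gripper_width: 17.4
gripper_force: 50.0
```

Contact with the desk; release and retreat.

Call:
send_rows(
  targets="0 0 0 0 0 0 25;0 0 0 0 0 0 35;0 0 0 0 0 0 45;0 0 0 0 0 0 45;0 0 0 0 0 0 45;0 0 0 0 0 0 45",
)

```text
time_s: 19.33
ee_pos: [456.3, -115.1, 3.4]
ee_rot: [180.0, 0.1, 135.0]
force: [0.1, 0.8, 0.1]
gripper_width: 40.9
gripper_force: 0.0
```

Call:
send_rows(
  targets="0 0 -0.01 0 0 0 45;0 0 -0.03 0 0 0 45;0 0 -0.06 0 0 0 45;0 0 -0.1 0 0 0 45;0.02 0 -0.14 0 0 0 45;0.05 0 -0.18 0 0 0 45;0.08 0 -0.2 0 0 0 45;0.1 0 -0.2 0 0 0 45;0.1 0 -0.2 0 0 0 45;0.1 0 -0.2 0 0 0 45",
)

```text
time_s: 20.17
ee_pos: [384.9, -43.9, 203.8]
ee_rot: [179.9, 0.1, 135.1]
force: [-0.3, 0.5, -0.2]
gripper_width: 40.8
gripper_force: 0.0
```

Run:
```python
from h import *
f=eyes.grab_frame('top'); g=eyes.grab_frame('scene')
a=f['image'][100:400,180:500]; b=cv2.resize(g['image'][170:390,200:480],None,fx=1.7,fy=1.7,interpolation=2)
o=np.zeros((400,800,3),np.uint8); o[:300,:320]=a; o[:b.shape[0],320:320+b.shape[1]]=b; cv2.imwrite('pics/end.png',o)
print(cv2.approxPolyDP(blob(g,(100,120,60),(130,255,255),(210,185,315,290),7),3,True)[:,0].tolist())
```

```text
[[270, 205], [233, 227], [265, 254], [286, 235], [300, 231], [299, 224]]
```

View pics/end.png

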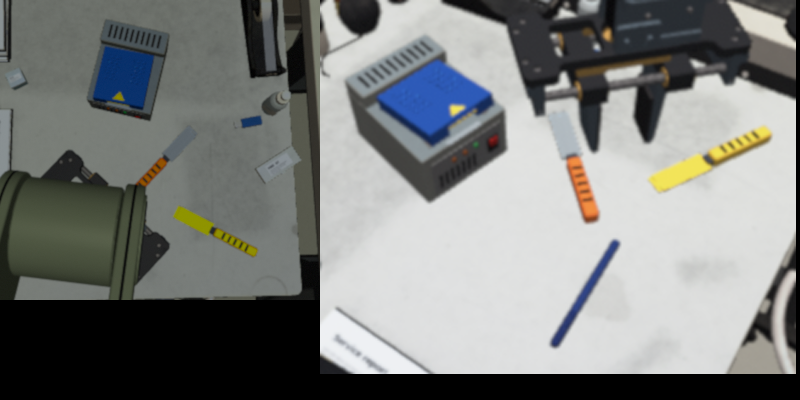

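The tool lies flat on the desk at (165,160), away from the case, and the bystanders look untouched. I'll check the cover's front height by triangulating the yellow triangle and comparing with the first pictures.

Run:
```python
from h import *
def tri(a,b,pa,pb):
    da,db=ray(a,pa)[0],ray(b,pb)[0]; A=np.c_[da,-db]; s=np.linalg.lstsq(A,b["eye"]-a["eye"],rcond=None)[0]
    p,q=a["eye"]+s[0]*da,b["eye"]+s[1]*db; return ((p+q)/2).round(1),np.linalg.norm(p-q).round(1)
f=eyes.grab_frame('top'); g=eyes.grab_frame('scene')
for n in(0,1):
    P=[]
    for k,nm,bx in((f,'top',(260,110,350,225)),(g,'scene',(265,225,305,255))):
        k=dict(k)
        if n==0: k["image"]=cv2.imread(f'pics/{nm}0.png')
        M=cv2.moments(blob(k,(20,90,80),(35,255,255),bx)); P.append((M['m10']/M['m00'],M['m01']/M['m00']))
    print(np.round(P,2).tolist(),tri(f,g,*P))
i=cv2.imread('pics/scene0.png')[195:275,215:315]; j=g['image'][195:275,215:315]
cv2.imwrite('pics/cmp.png',cv2.resize(np.hstack([i,j]),None,fx=4,fy=4,interpolation=2))
```

```text
[[298.61, 198.34], [280.33, 238.67]] (array([583.7, -59.4,  96.4]), np.float64(2.2))
[[298.54, 196.65], [279.23, 233.91]] (array([584.7, -59.8, 108.3]), np.float64(1.1))
```

View pics/cmp.png

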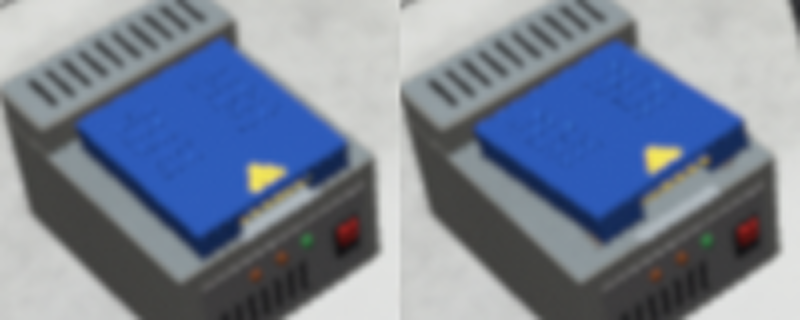

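The triangle has risen about 12 mm and moved less than 2 mm sideways, and both front corners are up, so the cover is held on its catches. I'll hand in the job.

```bash
python3 -c "
from workcell import env
print(env.job_done())"
```

```text
the job is handed in; nothing more can be done
None
```

The job is handed in but no verdict came back: the last check showed the cover's front popped up about 12 mm and still in place, the tool flat on the desk away from the case, and the bystanders apparently untouched.

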